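Prop a kiln shelf for the next layer

TASK

Set the kiln shelf up to carry the next shelf above it: stand three posts of one height upright on its three bare patches, centred and square with the shelf, using the shortest kind of post that is taller than every pot standing on this shelf. Set them down gently, and leave the pots, the dish and the posts you do not need where they are.

Things in the scene. Friction and masses are not known exactly. Their poses are not given: they have to be found in the camera images.
- kiln_shelf: Kiln shelf the next layer is built on: flat refractory slab, fixed, 240 (its x) x 260 (its y) x 15 mm thick, coated with off-white kiln wash except for three bare brown 50 mm squares. Two of the four pots stand on it, near its middle. Origin: centre of its underside, on the table (z up); its top is 15 mm above the table. It may lie on the left or the right.
- bare_patch_1 (a point): Centre of a bare 50 mm square on the kiln shelf where a post is to stand, on the shelf's top surface, at x -90, y +100 mm in the shelf's frame; the square's sides run parallel to the shelf's edges.
- bare_patch_2 (a point): Centre of a bare 50 mm square on the kiln shelf where a post is to stand, on the shelf's top surface, at x -90, y -100 mm in the shelf's frame; the square's sides run parallel to the shelf's edges.
- bare_patch_3 (a point): Centre of a bare 50 mm square on the kiln shelf where a post is to stand, on the shelf's top surface, at x +90, y +0 mm in the shelf's frame; the square's sides run parallel to the shelf's edges.
- post_board: Plywood board, fixed, 210 x 210 x 15 mm, on the table beside the kiln shelf, with all nine kiln posts standing mixed up on it, three by three, about 75 mm apart, each slightly turned. Origin: centre of its underside.
- post_short_1: Kiln post, one of three short ones: plain upright square bar of pale refractory, 32 x 32 mm, 60 mm tall, about 117 g (may be a third lighter or heavier), with a dark bore in the end. Origin: centre of its underside; x and y square to its side faces, z up.
- post_short_2: Kiln post, one of three short ones: plain upright square bar of pale refractory, 32 x 32 mm, 60 mm tall, about 117 g (may be a third lighter or heavier), with a dark bore in the end. Origin: centre of its underside; x and y square to its side faces, z up.
- post_short_3: Kiln post, one of three short ones: plain upright square bar of pale refractory, 32 x 32 mm, 60 mm tall, about 117 g (may be a third lighter or heavier), with a dark bore in the end. Origin: centre of its underside; x and y square to its side faces, z up.
- post_medium_1: Kiln post, one of three medium ones: plain upright square bar of pale refractory, 32 x 32 mm, 80 mm tall, about 156 g (may be a third lighter or heavier), with a dark bore in the end. Origin: centre of its underside; x and y square to its side faces, z up.
- post_medium_2: Kiln post, one of three medium ones: plain upright square bar of pale refractory, 32 x 32 mm, 80 mm tall, about 156 g (may be a third lighter or heavier), with a dark bore in the end. Origin: centre of its underside; x and y square to its side faces, z up.
- post_medium_3: Kiln post, one of three medium ones: plain upright square bar of pale refractory, 32 x 32 mm, 80 mm tall, about 156 g (may be a third lighter or heavier), with a dark bore in the end. Origin: centre of its underside; x and y square to its side faces, z up.
- post_long_1: Kiln post, one of three long ones: plain upright square bar of pale refractory, 32 x 32 mm, 105 mm tall, about 204 g (may be a third lighter or heavier), with a dark bore in the end. Origin: centre of its underside; x and y square to its side faces, z up.
- post_long_2: Kiln post, one of three long ones: plain upright square bar of pale refractory, 32 x 32 mm, 105 mm tall, about 204 g (may be a third lighter or heavier), with a dark bore in the end. Origin: centre of its underside; x and y square to its side faces, z up.
- post_long_3: Kiln post, one of three long ones: plain upright square bar of pale refractory, 32 x 32 mm, 105 mm tall, about 204 g (may be a third lighter or heavier), with a dark bore in the end. Origin: centre of its underside; x and y square to its side faces, z up.
- ware_board: Wooden ware board, fixed, 100 x 300 x 15 mm, beyond the kiln shelf and post board, carrying the two pots that are not on the kiln shelf. Origin: centre of its underside.
- shallow_bowl: Shallow open bowl, 86 mm across the rim, 42 mm tall, biscuit-fired clay, loose, upright. It may stand on the kiln shelf or on the ware board. Origin: centre of its underside.
- small_bowl: Small open bowl, 78 mm across the rim, 48 mm tall, biscuit-fired clay, loose, upright. It may stand on the kiln shelf or on the ware board. Origin: centre of its underside.
- tea_bowl: Deep, steep-sided tea bowl, 78 mm across the rim, 68 mm tall, biscuit-fired clay, loose, upright. It may stand on the kiln shelf or on the ware board. Origin: centre of its underside.
- bud_vase: Bud vase with a round belly 68 mm across and a narrow neck, 90 mm tall, biscuit-fired clay, loose, upright. It may stand on the kiln shelf or on the ware board. Origin: centre of its underside.
- glazed_dish: Bystander: loose turquoise glazed dish, 130 mm across, 24 mm tall, on the table on the right. Origin: centre of its underside.
- banding_wheel: Bystander: banding wheel (potter's turntable), fixed, 140 mm across, 55 mm tall, on the table on the left. Origin: centre of its underside.
Mind the look-alikes: they are no part of the job. What is shaped like the post_long_1 but orange or yellow is not meant.

How it is judged:
At the end, for the whole second after the job is handed in: On each bare patch stands one post of the shortest kind taller than every pot on the kiln shelf: at rest, within 10 mm of the patch centre, upright within 0.05 rad, faces parallel to the shelf edges within 0.2 rad; the six other posts are within 15 mm of their starts (((horizontal distance between bud_vase and kiln_shelf below 0.13 m and ((horizontal distance between post_long_1 and bare_patch_1 below 0.01 m and angle between post_long_1's own z axis and vertical below 0.05 rad and height (world z) of post_long_1 between 0.012 and 0.018 m and linear speed of post_long_1 below 0.02 m/s and (angle between the x axis of post_long_1 and the x axis of kiln_shelf, either way round below 0.2 rad or angle between the x axis of post_long_1 and the y axis of kiln_shelf, either way round below 0.2 rad)) or (horizontal distance between post_long_2 and bare_patch_1 below 0.01 m and angle between post_long_2's own z axis and vertical below 0.05 rad and height (world z) of post_long_2 between 0.012 and 0.018 m and linear speed of post_long_2 below 0.02 m/s and (angle between the x axis of post_long_2 and the x axis of kiln_shelf, either way round below 0.2 rad or angle between the x axis of post_long_2 and the y axis of kiln_shelf, either way round below 0.2 rad)) or (horizontal distance between post_long_3 and bare_patch_1 below 0.01 m and angle between post_long_3's own z axis and vertical below 0.05 rad and height (world z) of post_long_3 between 0.012 and 0.018 m and linear speed of post_long_3 below 0.02 m/s and (angle between the x axis of post_long_3 and the x axis of kiln_shelf, either way round below 0.2 rad or angle between the x axis of post_long_3 and the y axis of kiln_shelf, either way round below 0.2 rad))) and ((horizontal distance between post_long_1 and bare_patch_2 below 0.01 m and angle between post_long_1's own z axis and vertical below 0.05 rad and height (world z) of post_long_1 between 0.012 and 0.018 m and linear speed of post_long_1 below 0.02 m/s and (angle between the x axis of post_long_1 and the x axis of kiln_shelf, either way round below 0.2 rad or angle between the x axis of post_long_1 and the y axis of kiln_shelf, either way round below 0.2 rad)) or (horizontal distance between post_long_2 and bare_patch_2 below 0.01 m and angle between post_long_2's own z axis and vertical below 0.05 rad and height (world z) of post_long_2 between 0.012 and 0.018 m and linear speed of post_long_2 below 0.02 m/s and (angle between the x axis of post_long_2 and the x axis of kiln_shelf, either way round below 0.2 rad or angle between the x axis of post_long_2 and the y axis of kiln_shelf, either way round below 0.2 rad)) or (horizontal distance between post_long_3 and bare_patch_2 below 0.01 m and angle between post_long_3's own z axis and vertical below 0.05 rad and height (world z) of post_long_3 between 0.012 and 0.018 m and linear speed of post_long_3 below 0.02 m/s and (angle between the x axis of post_long_3 and the x axis of kiln_shelf, either way round below 0.2 rad or angle between the x axis of post_long_3 and the y axis of kiln_shelf, either way round below 0.2 rad))) and ((horizontal distance between post_long_1 and bare_patch_3 below 0.01 m and angle between post_long_1's own z axis and vertical below 0.05 rad and height (world z) of post_long_1 between 0.012 and 0.018 m and linear speed of post_long_1 below 0.02 m/s and (angle between the x axis of post_long_1 and the x axis of kiln_shelf, either way round below 0.2 rad or angle between the x axis of post_long_1 and the y axis of kiln_shelf, either way round below 0.2 rad)) or (horizontal distance between post_long_2 and bare_patch_3 below 0.01 m and angle between post_long_2's own z axis and vertical below 0.05 rad and height (world z) of post_long_2 between 0.012 and 0.018 m and linear speed of post_long_2 below 0.02 m/s and (angle between the x axis of post_long_2 and the x axis of kiln_shelf, either way round below 0.2 rad or angle between the x axis of post_long_2 and the y axis of kiln_shelf, either way round below 0.2 rad)) or (horizontal distance between post_long_3 and bare_patch_3 below 0.01 m and angle between post_long_3's own z axis and vertical below 0.05 rad and height (world z) of post_long_3 between 0.012 and 0.018 m and linear speed of post_long_3 below 0.02 m/s and (angle between the x axis of post_long_3 and the x axis of kiln_shelf, either way round below 0.2 rad or angle between the x axis of post_long_3 and the y axis of kiln_shelf, either way round below 0.2 rad))) and distance of each of post_short_1, post_short_2, post_short_3, post_medium_1, post_medium_2, post_medium_3 from where it was at the start of the episode below 0.015 m) or (horizontal distance between tea_bowl and kiln_shelf below 0.13 m and not (horizontal distance between bud_vase and kiln_shelf below 0.13 m) and ((horizontal distance between post_medium_1 and bare_patch_1 below 0.01 m and angle between post_medium_1's own z axis and vertical below 0.05 rad and height (world z) of post_medium_1 between 0.012 and 0.018 m and linear speed of post_medium_1 below 0.02 m/s and (angle between the x axis of post_medium_1 and the x axis of kiln_shelf, either way round below 0.2 rad or angle between the x axis of post_medium_1 and the y axis of kiln_shelf, either way round below 0.2 rad)) or (horizontal distance between post_medium_2 and bare_patch_1 below 0.01 m and angle between post_medium_2's own z axis and vertical below 0.05 rad and height (world z) of post_medium_2 between 0.012 and 0.018 m and linear speed of post_medium_2 below 0.02 m/s and (angle between the x axis of post_medium_2 and the x axis of kiln_shelf, either way round below 0.2 rad or angle between the x axis of post_medium_2 and the y axis of kiln_shelf, either way round below 0.2 rad)) or (horizontal distance between post_medium_3 and bare_patch_1 below 0.01 m and angle between post_medium_3's own z axis and vertical below 0.05 rad and height (world z) of post_medium_3 between 0.012 and 0.018 m and linear speed of post_medium_3 below 0.02 m/s and (angle between the x axis of post_medium_3 and the x axis of kiln_shelf, either way round below 0.2 rad or angle between the x axis of post_medium_3 and the y axis of kiln_shelf, either way round below 0.2 rad))) and ((horizontal distance between post_medium_1 and bare_patch_2 below 0.01 m and angle between post_medium_1's own z axis and vertical below 0.05 rad and height (world z) of post_medium_1 between 0.012 and 0.018 m and linear speed of post_medium_1 below 0.02 m/s and (angle between the x axis of post_medium_1 and the x axis of kiln_shelf, either way round below 0.2 rad or angle between the x axis of post_medium_1 and the y axis of kiln_shelf, either way round below 0.2 rad)) or (horizontal distance between post_medium_2 and bare_patch_2 below 0.01 m and angle between post_medium_2's own z axis and vertical below 0.05 rad and height (world z) of post_medium_2 between 0.012 and 0.018 m and linear speed of post_medium_2 below 0.02 m/s and (angle between the x axis of post_medium_2 and the x axis of kiln_shelf, either way round below 0.2 rad or angle between the x axis of post_medium_2 and the y axis of kiln_shelf, either way round below 0.2 rad)) or (horizontal distance between post_medium_3 and bare_patch_2 below 0.01 m and angle between post_medium_3's own z axis and vertical below 0.05 rad and height (world z) of post_medium_3 between 0.012 and 0.018 m and linear speed of post_medium_3 below 0.02 m/s and (angle between the x axis of post_medium_3 and the x axis of kiln_shelf, either way round below 0.2 rad or angle between the x axis of post_medium_3 and the y axis of kiln_shelf, either way round below 0.2 rad))) and ((horizontal distance between post_medium_1 and bare_patch_3 below 0.01 m and angle between post_medium_1's own z axis and vertical below 0.05 rad and height (world z) of post_medium_1 between 0.012 and 0.018 m and linear speed of post_medium_1 below 0.02 m/s and (angle between the x axis of post_medium_1 and the x axis of kiln_shelf, either way round below 0.2 rad or angle between the x axis of post_medium_1 and the y axis of kiln_shelf, either way round below 0.2 rad)) or (horizontal distance between post_medium_2 and bare_patch_3 below 0.01 m and angle between post_medium_2's own z axis and vertical below 0.05 rad and height (world z) of post_medium_2 between 0.012 and 0.018 m and linear speed of post_medium_2 below 0.02 m/s and (angle between the x axis of post_medium_2 and the x axis of kiln_shelf, either way round below 0.2 rad or angle between the x axis of post_medium_2 and the y axis of kiln_shelf, either way round below 0.2 rad)) or (horizontal distance between post_medium_3 and bare_patch_3 below 0.01 m and angle between post_medium_3's own z axis and vertical below 0.05 rad and height (world z) of post_medium_3 between 0.012 and 0.018 m and linear speed of post_medium_3 below 0.02 m/s and (angle between the x axis of post_medium_3 and the x axis of kiln_shelf, either way round below 0.2 rad or angle between the x axis of post_medium_3 and the y axis of kiln_shelf, either way round below 0.2 rad))) and distance of each of post_short_1, post_short_2, post_short_3, post_long_1, post_long_2, post_long_3 from where it was at the start of the episode below 0.015 m) or (not (horizontal distance between tea_bowl and kiln_shelf below 0.13 m) and not (horizontal distance between bud_vase and kiln_shelf below 0.13 m) and ((horizontal distance between post_short_1 and bare_patch_1 below 0.01 m and angle between post_short_1's own z axis and vertical below 0.05 rad and height (world z) of post_short_1 between 0.012 and 0.018 m and linear speed of post_short_1 below 0.02 m/s and (angle between the x axis of post_short_1 and the x axis of kiln_shelf, either way round below 0.2 rad or angle between the x axis of post_short_1 and the y axis of kiln_shelf, either way round below 0.2 rad)) or (horizontal distance between post_short_2 and bare_patch_1 below 0.01 m and angle between post_short_2's own z axis and vertical below 0.05 rad and height (world z) of post_short_2 between 0.012 and 0.018 m and linear speed of post_short_2 below 0.02 m/s and (angle between the x axis of post_short_2 and the x axis of kiln_shelf, either way round below 0.2 rad or angle between the x axis of post_short_2 and the y axis of kiln_shelf, either way round below 0.2 rad)) or (horizontal distance between post_short_3 and bare_patch_1 below 0.01 m and angle between post_short_3's own z axis and vertical below 0.05 rad and height (world z) of post_short_3 between 0.012 and 0.018 m and linear speed of post_short_3 below 0.02 m/s and (angle between the x axis of post_short_3 and the x axis of kiln_shelf, either way round below 0.2 rad or angle between the x axis of post_short_3 and the y axis of kiln_shelf, either way round below 0.2 rad))) and ((horizontal distance between post_short_1 and bare_patch_2 below 0.01 m and angle between post_short_1's own z axis and vertical below 0.05 rad and height (world z) of post_short_1 between 0.012 and 0.018 m and linear speed of post_short_1 below 0.02 m/s and (angle between the x axis of post_short_1 and the x axis of kiln_shelf, either way round below 0.2 rad or angle between the x axis of post_short_1 and the y axis of kiln_shelf, either way round below 0.2 rad)) or (horizontal distance between post_short_2 and bare_patch_2 below 0.01 m and angle between post_short_2's own z axis and vertical below 0.05 rad and height (world z) of post_short_2 between 0.012 and 0.018 m and linear speed of post_short_2 below 0.02 m/s and (angle between the x axis of post_short_2 and the x axis of kiln_shelf, either way round below 0.2 rad or angle between the x axis of post_short_2 and the y axis of kiln_shelf, either way round below 0.2 rad)) or (horizontal distance between post_short_3 and bare_patch_2 below 0.01 m and angle between post_short_3's own z axis and vertical below 0.05 rad and height (world z) of post_short_3 between 0.012 and 0.018 m and linear speed of post_short_3 below 0.02 m/s and (angle between the x axis of post_short_3 and the x axis of kiln_shelf, either way round below 0.2 rad or angle between the x axis of post_short_3 and the y axis of kiln_shelf, either way round below 0.2 rad))) and ((horizontal distance between post_short_1 and bare_patch_3 below 0.01 m and angle between post_short_1's own z axis and vertical below 0.05 rad and height (world z) of post_short_1 between 0.012 and 0.018 m and linear speed of post_short_1 below 0.02 m/s and (angle between the x axis of post_short_1 and the x axis of kiln_shelf, either way round below 0.2 rad or angle between the x axis of post_short_1 and the y axis of kiln_shelf, either way round below 0.2 rad)) or (horizontal distance between post_short_2 and bare_patch_3 below 0.01 m and angle between post_short_2's own z axis and vertical below 0.05 rad and height (world z) of post_short_2 between 0.012 and 0.018 m and linear speed of post_short_2 below 0.02 m/s and (angle between the x axis of post_short_2 and the x axis of kiln_shelf, either way round below 0.2 rad or angle between the x axis of post_short_2 and the y axis of kiln_shelf, either way round below 0.2 rad)) or (horizontal distance between post_short_3 and bare_patch_3 below 0.01 m and angle between post_short_3's own z axis and vertical below 0.05 rad and height (world z) of post_short_3 between 0.012 and 0.018 m and linear speed of post_short_3 below 0.02 m/s and (angle between the x axis of post_short_3 and the x axis of kiln_shelf, either way round below 0.2 rad or angle between the x axis of post_short_3 and the y axis of kiln_shelf, either way round below 0.2 rad))) and distance of each of post_medium_1, post_medium_2, post_medium_3, post_long_1, post_long_2, post_long_3 from where it was at the start of the episode below 0.015 m))); the robot touches nothing.
It fails at once if a pot is shifted or tipped (by more than 10 mm) (distance of any of shallow_bowl, small_bowl, tea_bowl, bud_vase from where it was at the start of the episode above 0.01 m).
It fails at once if the glazed dish is shifted by more than 10 mm (distance of glazed_dish from where it was at the start of the episode above 0.01 m).
It fails at once if a post is let fall from more than about 6 mm above the kiln shelf (0.35 m/s or faster, out of the fingers) ((horizontal distance between post_short_1 and kiln_shelf below 0.18 m and contact force between post_short_1 and the fingers below 0.01 N and linear speed of post_short_1 above 0.35 m/s) or (horizontal distance between post_short_2 and kiln_shelf below 0.18 m and contact force between post_short_2 and the fingers below 0.01 N and linear speed of post_short_2 above 0.35 m/s) or (horizontal distance between post_short_3 and kiln_shelf below 0.18 m and contact force between post_short_3 and the fingers below 0.01 N and linear speed of post_short_3 above 0.35 m/s) or (horizontal distance between post_medium_1 and kiln_shelf below 0.18 m and contact force between post_medium_1 and the fingers below 0.01 N and linear speed of post_medium_1 above 0.35 m/s) or (horizontal distance between post_medium_2 and kiln_shelf below 0.18 m and contact force between post_medium_2 and the fingers below 0.01 N and linear speed of post_medium_2 above 0.35 m/s) or (horizontal distance between post_medium_3 and kiln_shelf below 0.18 m and contact force between post_medium_3 and the fingers below 0.01 N and linear speed of post_medium_3 above 0.35 m/s) or (horizontal distance between post_long_1 and kiln_shelf below 0.18 m and contact force between post_long_1 and the fingers below 0.01 N and linear speed of post_long_1 above 0.35 m/s) or (horizontal distance between post_long_2 and kiln_shelf below 0.18 m and contact force between post_long_2 and the fingers below 0.01 N and linear speed of post_long_2 above 0.35 m/s) or (horizontal distance between post_long_3 and kiln_shelf below 0.18 m and contact force between post_long_3 and the fingers below 0.01 N and linear speed of post_long_3 above 0.35 m/s)).
It fails at once if a post is banged down on the kiln shelf (contact force above 40 N) (contact force between any of post_short_1, post_short_2, post_short_3, post_medium_1, post_medium_2, post_medium_3, post_long_1, post_long_2, post_long_3 and kiln_shelf above 40 N).
It also fails if it takes over 70 s, if anything falls off the work surface, if the arm or the gripper's body presses on something with over 40 N, if the wrist force passes 120 N, or if a joint passes its speed limit or range.

ROBOT

A 6-joint arm with a two-finger parallel gripper is mounted at the origin on the work surface. World frame = base frame: x ahead of the robot, y to its left, z up, the work surface at z = 0. Lengths are in m, angles in rad, forces in N, time in s.
With the tool pointing down it reaches from about 0.275 to 0.85 m from the base axis. Payload 5.2 kg.
Tool frame: the origin (TCP) lies on the centre line of the jaws, within the pads' length; the fingertips stand 17 mm ahead of it and the grasp point (between the pads) lies 2 mm behind it; z points along the fingers, y is the line along which they close (so a half turn about z gives the same grasp; the last joint's range is limited). The gripper opens to 85 mm and grips with 20 to 120 N. Pads are 22 mm wide; open, the fingers measure 114 mm over their backs; the gripper's body (76 mm by 85 mm) begins 54 mm behind the grasp point. The pads swing forward as they close: fully open they stand 13 mm farther back than shut.
Start: joints at [-1.458, 0.259, 1.535, -0, 1.348, -0.203], TCP at [0.171, -0.523, 0.248] pointing down, gripper open.
Joint ranges: [-3.14, 3.14], [-0.91, 2.08], [0.19, 2.58], [-1.22, 4.36], [0.22, 2.71], [-3.12, 3.12]. Speed limits (rad/s): [2.57, 2.57, 3.14, 3.14, 3.14, 3.14].

INTERFACE

Orientations are given as [roll, pitch, yaw] about the fixed x, y, z axes, in that order (R = Rz(yaw) Ry(pitch) Rx(roll)).
In Python, from rig import manip, imaging, sign_off gives the robot as it stands.
- The arm moves only by the tool step_arm, never from a script. Its argument "moves" is one flat list of numbers, 7 for each row, row after row: the shift along the tool's x, y, z in m, then the turn, a rotation vector about the tool's x, y, z in degrees, then the closure, from 0 (fully open) to 1 (shut). In form: [tx, ty, tz, rx, ry, rz, jaw, tx, ty, tz, rx, ry, rz, jaw, ...]. A call has 1 to 20 rows; each row shifts and turns the commanded pose from where the row before left it, along the tool's axes as they then stand; what a row does not reach is not made up. A row lasts 1/10 s, in which the tool goes at most 50 mm and 8.59 degrees, less where a joint would pass 70% of its speed; a pose out of reach is approached as far as the arm can. A call is refused whole if a number of a shift passes 0.05 or a number of a turn 8.59, either way. A call with a gripper value outside its range is refused whole. The fingers move at their own pace and stop on an object; "force" is the grip in N (left out, the last holds). Time passes only in rows, so rows that do not move let the fingers close. It gives the time, the measured TCP pose, the force, the opening and the grip force at its end, in the units of the state.
- manip.get_state(): the state, without advancing time (a new reading comes with each control period).
- imaging.get_image(name): name is "scene" or "top" or "wrist"; returns a dict with "color" (480x640x3 uint8, blue, green, red), "depth" (480x640 float32, m along the optical axis (not along the pixel's ray), 0 where there is no reading), "fx", "fy", "cx", "cy" (pixels), "cam_to_world" (4x4, takes a point from camera to world coordinates). Camera axes: x right, y down, z forward; pixel columns grow to the right and rows downward; lengths in m; the calibration is good to about 2 mm. The wrist camera is an equidistant fisheye: a pixel r from the principal point sees the ray r / f radians off the axis. A picture is of the moment at which its call begins.
- sign_off(): hands the job in; it is judged then, once.
The state is a dict: "t": time; "joint_positions": joint angles; "qvel": joint speeds; "joint_torque": joint torques, N m; "position": TCP position; "tcp_rot": TCP orientation; "force": force on the tool from outside, world axes, zero at the start; "ft_torque": the same for the moment, N m; "opening": finger opening in m; "gripper_force": force on a finger pad.
Only numpy, scipy, OpenCV 4.12 (cv2) and the standard library are available. Lean on these libraries where they do the work, as an engineer would, in place of code of your own. Each camera call takes 0.05 s, during which the arm holds its last target. There are 200 camera calls.

## Working session

There is one attempt and no reset: what is moved stays moved. The work goes in short steps, Python scripts to look and compute and a tool call to move; the robot and the scene stay as the last step left them, time stands still between calls to the robot, and variables do not carry over. Pictures are saved under pics/ and viewed, at most 10 in all, crops included, and the job is handed in when it is done.

Besides the shell and the picture viewer there is one more tool, called after "Emit:" as a command line: name --argument value ..., lists and objects as JSON in quotes. step_arm: Moves the arm, as the interface text tells. Its arguments: {"type":"object","properties":{"moves":{"type":"array","items":{"type":"number"}},"force":{"type":"number"}},"required":["moves"]}

```bash
mkdir -p pics; python3 - <<'E'
from rig import manip, imaging
import cv2, numpy as np, pickle
for n in ("top","scene"):
    d=imaging.get_image(n); pickle.dump(d,open(f"pics/{n}.pkl","wb")); cv2.imwrite(f"pics/{n}0.png",d["color"])
    print(n,d["fx"],d["cx"],d["cy"],np.round(d["cam_to_world"],3).tolist())
s=manip.get_state(); print(s)
E
```

```text
top 438.425412657393 324.2133229532588 242.68665513245193 [[-0.014, -0.995, 0.096, 0.468], [-1.0, 0.015, 0.016, -0.013], [-0.018, -0.096, -0.995, 1.406], [0.0, 0.0, 0.0, 1.0]]
scene 566.8240216895208 317.3871486982139 233.41930791562655 [[-0.84, 0.319, -0.438, 1.237], [0.542, 0.486, -0.686, 1.059], [-0.006, -0.814, -0.581, 0.923], [0.0, 0.0, 0.0, 1.0]]
{'t': 0.1, 'joint_positions': array([-1.45782214e+00,  2.59293850e-01,  1.53598443e+00,  9.13143404e-06,
        1.34803095e+00, -2.02810798e-01]), 'qvel': array([-0.00036649, -0.00077364, -0.00343252,  0.00037004,  0.00121391,
        0.00068547]), 'joint_torque': array([ 2.93231278e-03, -4.46968210e+01, -2.91247720e+01, -3.42003586e-04,
        6.20987397e-03, -2.38085153e-05]), 'position': array([ 0.17077616, -0.52233115,  0.24754072]), 'tcp_rot': array([-3.13991305e+00, -3.54479470e-04,  3.15782665e-01]), 'force': array([-0.08781698,  0.29589296, -0.10193151]), 'ft_torque': array([-0.00806588, -0.02754672, -0.00702928]), 'gripper_force': 0.0, 'opening': 0.08561420916040895}
```

View pics/top0.png

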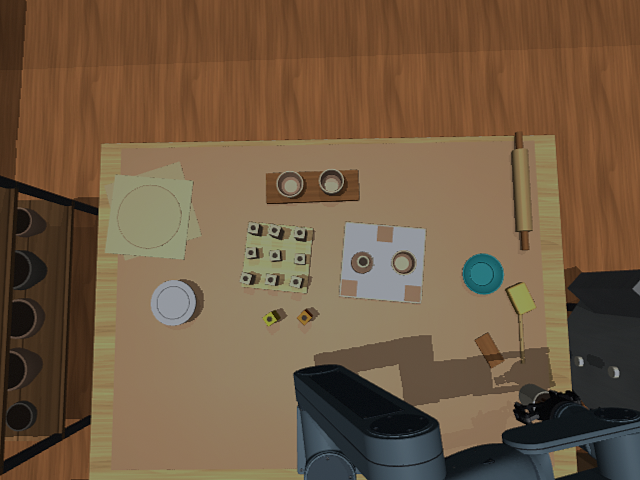

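View pics/scene0.png

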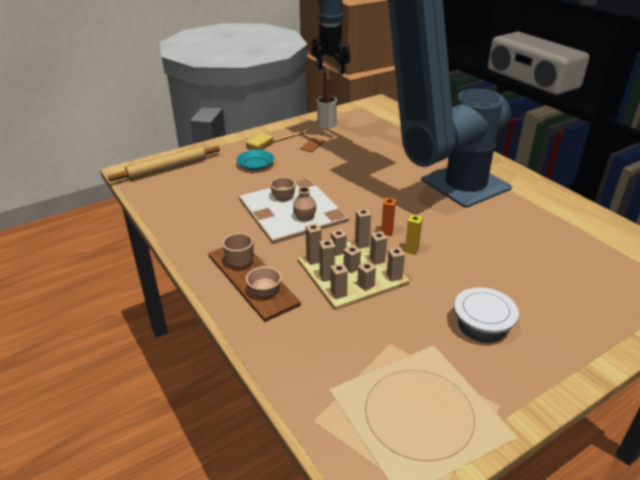

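The top view shows the kiln shelf around (383,262). The bud vase stands on it at (362,262), with a bowl at (403,262). The bare patches are at about (385,233), (348,292) and (412,293). The nine posts stand at (247–300, 230–283), and the orange and yellow look-alikes are at (306,317) and (270,318). The scene view confirms that the narrow-necked vase (305,205) is on the shelf, so I need the long posts. Next I'll measure positions and heights.

```bash
cat > h.py <<'E'
import cv2, numpy as np
def world(d, uv, z):
    "cast pixels (N,2) onto plane at height z"
    uv=np.atleast_2d(np.asarray(uv,float)); T=d["cam_to_world"]
    r=np.c_[(uv[:,0]-d["cx"])/d["fx"],(uv[:,1]-d["cy"])/d["fy"],np.ones(len(uv))]@T[:3,:3].T
    return T[:3,3]+r*((z-T[2,3])/r[:,2])[:,None]
def cloud(d):
    v,u=np.indices(d["depth"].shape); D=d["depth"]
    p=np.stack([(u-d["cx"])/d["fx"]*D,(v-d["cy"])/d["fy"]*D,D],-1)
    T=d["cam_to_world"]; return p@T[:3,:3].T+T[:3,3]
def rect(P):
    (c,s,a)=cv2.minAreaRect((P[:,:2]*1000).astype(np.float32)); return np.round(c,1),np.round(s,1),round((a+45)%90-45,1)
E
python3 - <<'E'
from h import *; import pickle
d=pickle.load(open("pics/top.pkl","rb")); P=cloud(d); Z=P[...,2]
print("table z",np.median(Z[330:350,150:250]),"shelf z",np.median(Z[270:280,375:390]),"board",np.median(Z[242:246,258:266]))
m=((Z>.055)).astype(np.uint8); m[:215]=0; m[335:]=0; m[:,:235]=0; m[:,340:]=0
n,l,st,c=cv2.connectedComponentsWithStats(m)
for i in range(1,n):
    if st[i,4]<15: continue
    z=Z[l==i]; zt=np.percentile(z,85); k=(l==i)&(Z>zt-.012)
    # boundary corners of top-face pixels
    q=np.argwhere(k)[:,::-1]
    print(np.round(c[i]),st[i,4],"zt %.3f"%zt,k.sum(),"ctr",np.round(world(d,[q.mean(0)],zt)[0]*1000,1),rect(world(d,q,zt)),d["color"][k].mean(0).round())
hsv=cv2.cvtColor(d["color"],cv2.COLOR_BGR2HSV)
w=np.zeros(Z.shape,np.uint8); w[215:310,335:432]=1
wh=((hsv[...,1]<60)&(hsv[...,2]>120)&(w>0)).astype(np.uint8)
q=np.argwhere(wh)[:,::-1]; print("shelf",rect(world(d,q,.015)))
hull=cv2.convexHull(q.astype(np.int32)); hm=np.zeros_like(wh); cv2.fillConvexPoly(hm,hull,1)
b=((hm>0)&(wh==0)).astype(np.uint8); b=cv2.morphologyEx(b,cv2.MORPH_OPEN,np.ones((3,3)))
n,l,st,c=cv2.connectedComponentsWithStats(b)
for i in range(1,n):
    if st[i,4]>40:
        q=np.argwhere(l==i)[:,::-1]; print(c[i].round(1),st[i,4],np.round(world(d,[c[i]],.015)[0]*1000,1),rect(world(d,q,.015)))
cv2.imwrite("pics/c1.png",cv2.resize(d["color"][215:330,235:435],None,fx=4,fy=4,interpolation=cv2.INTER_CUBIC))
E
```

```text
table z 0.0012456484879952434 shelf z 0.015572108206793334 board 0.015341201874593868
[254. 228.] 143 zt 0.098 118 ctr [644.5 221.2  98. ] (array([644.3, 221.3]), array([33.3, 32.1]), -12.2) [ 99. 117. 120.]
[275. 231.] 163 zt 0.123 123 ctr [632.6 154.2 122.9] (array([630.8, 155. ]), array([32. , 36.7]), -18.6) [101. 119. 122.]
[300. 233.] 151 zt 0.122 121 ctr [624.2  80.  122.3] (array([622.6,  80.3]), array([31.6, 36.1]), -9.8) [102. 120. 123.]
[251. 252.] 123 zt 0.077 113 ctr [571.1 232.   77.2] (array([571.7, 231.9]), array([30.8, 30.6]), 0.1) [103. 121. 123.]
[275. 255.] 120 zt 0.079 113 ctr [561.4 159.5  78.6] (array([561.5, 160. ]), array([33.5, 30.7]), -0.2) [104. 121. 123.]
[300. 258.] 116 zt 0.078 111 ctr [550.8  83.7  78.3] (array([549.7,  82.6]), array([30.5, 33.4]), -0.9) [106. 123. 124.]
[247. 278.] 143 zt 0.098 119 ctr [493.1 244.1  98.1] (array([493., 244.]), array([33. , 31.7]), -15.9) [102. 119. 121.]
[271. 279.] 133 zt 0.098 117 ctr [488.1 169.2  98. ] (array([487.5, 166. ]), array([38.8, 31.8]), -9.6) [105. 122. 124.]
[296. 281.] 134 zt 0.123 120 ctr [480.7  92.6 123. ] (array([480.6,  92.2]), array([32.4, 31.2]), -18.9) [106. 124. 124.]
[305. 317.] 131 zt 0.108 118 ctr [375.9  69.8 107.7] (array([376.2,  68.7]), array([31.1, 30.9]), 44.7) [ 44.  95. 126.]
[270. 318.] 142 zt 0.108 120 ctr [373.3 171.1 108.2] (array([373.2, 171.2]), array([31.1, 32.1]), 35.5) [ 52. 126. 125.]
shelf (array([ 539.1, -173.3]), array([259.8, 237.9]), -5.8)
[384.5 233.6] 227 [ 628.8 -183.2   15. ] (array([ 628.6, -183.2]), array([47.4, 48.2]), -7.3)
[405.7 261.3] 235 [ 539.8 -247.7   15. ] (array([ 538.2, -243.7]), array([71.2, 62.7]), 21.0)
[361.5 262.6] 347 [ 537.8 -107.8   15. ] (array([ 538., -108.]), array([66.5, 66.7]), -1.1)
[348.5 287.5] 233 [459.7 -65.4  15. ] (array([459.7, -65.3]), array([47.3, 47.2]), -1.2)
[412.2 293. ] 242 [ 439.7 -265.    15. ] (array([ 439.7, -265.8]), array([47. , 49.6]), -2.0)
```

View pics/c1.png

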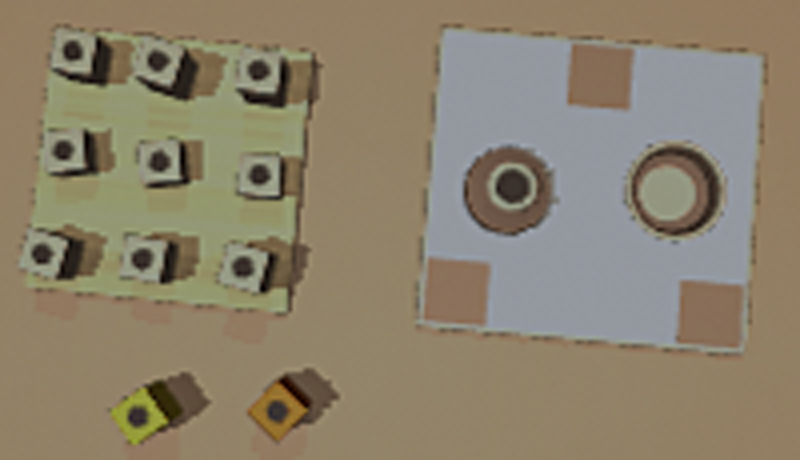

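The long posts have tops at 0.122 m by depth, against a nominal 0.120. They are the pale ones at pixels (275,231), (300,233) and (296,281), and the crop shows all three in pale refractory. The orange and yellow bars at (305,317) and (270,318) are look-alikes standing on the table, so I'll leave them. The patch layout fits the 180 x 200 mm spacing, with the shelf yaw at about -5.75°.

```bash
cat >> h.py <<'E'
from rig import manip
from scipy.spatial.transform import Rotation as Ro
def go(x,y,z,yaw):
    "turn first (deg about tool), then shift in tool axes after the turn"
    s=manip.get_state(); R0=Ro.from_euler('xyz',s["tcp_rot"]); R1=Ro.from_euler('xyz',[180,0,yaw],degrees=True)
    rv=(R0.inv()*R1).as_rotvec(degrees=True); sh=R1.inv().apply(np.array([x,y,z])-s["position"])
    print("t %.2f"%s["t"],"pos",s["position"].round(4),"rpy",np.degrees(s["tcp_rot"]).round(2),"open %.4f"%s["opening"],"TURN",rv.round(2),"SHIFT",sh.round(4))
E
python3 -c "
from h import *; go(.481,.093,.25,72)"
```

```text
t 0.10 pos [ 0.1708 -0.5223  0.2475] rpy [-1.799e+02 -2.000e-02  1.809e+01] open 0.0856 TURN [ -0.08  -0.06 -53.91] SHIFT [ 0.6811  0.1049 -0.0025]
```

Emit:
step_arm --moves '[0,0,0,0,0,-6,0,0,0,0,0,0,-6,0,0,0,0,0,0,-6,0,0,0,0,0,0,-6,0,0,0,0,0,0,-6,0,0,0,0,0,0,-6,0,0,0,0,0,0,-6,0,0,0,0,0,0,-6,0,0,0,0,0,0,-6,0,0.035,0.005,0,0,0,0,0,0.035,0.005,0,0,0,0,0,0.035,0.005,0,0,0,0,0,0.035,0.005,0,0,0,0,0,0.035,0.005,0,0,0,0,0,0.035,0.005,0,0,0,0,0,0.035,0.005,0,0,0,0,0,0.035,0.005,0,0,0,0,0,0.035,0.005,0,0,0,0,0,0.035,0.005,0,0,0,0,0,0.035,0.005,0,0,0,0,0]'

```text
t: 2.1
position: [0.3417, -0.1719, 0.2482]
tcp_rot: [-3.141, -0.0, 1.258]
force: [-0.3, -0.6, 0.7]
opening: 0.0856
gripper_force: 0.0
```

Emit:
step_arm --moves '[0.035,0.006,0,0,0,0,0.35,0.035,0.006,0,0,0,0,0.35,0.035,0.006,0,0,0,0,0.35,0.035,0.006,0,0,0,0,0.35,0.035,0.006,0,0,0,0,0.35,0.035,0.006,0,0,0,0,0.35,0.035,0.006,0,0,0,0,0.35,0.035,0.006,0,0,0,0,0.35,0.01,0.0,0,0,0,0,0.35,0,0,0,0,0,0,0.35,0,0,0,0,0,0,0.35]'

```text
t: 3.2
position: [0.4757, 0.0873, 0.2479]
tcp_rot: [-3.141, 0.001, 1.259]
force: [-0.6, -1.3, -0.1]
opening: 0.0552
gripper_force: 0.0
```

```bash
python3 - <<'E'
from h import *; go(.481,.093,.25,72)
from rig import imaging; import pickle
d=imaging.get_image("wrist"); pickle.dump(d,open("pics/w1.pkl","wb")); cv2.imwrite("pics/w1.png",d["color"]); print(d["fx"],d["cx"],d["cy"],d["cam_to_world"].round(3).tolist())
E
```

```text
t 3.20 pos [0.4757 0.0873 0.2479] rpy [-1.7994e+02  5.0000e-02  7.2120e+01] open 0.0552 TURN [-0.06  0.05  0.12] SHIFT [ 0.0071  0.0032 -0.0021]
371.64829954431775 315.99206336246056 240.05727921957606 [[0.952, -0.295, -0.084, 0.499], [-0.307, -0.916, -0.26, 0.153], [-0.0, 0.273, -0.962, 0.373], [0.0, 0.0, 0.0, 1.0]]
```

View pics/w1.png

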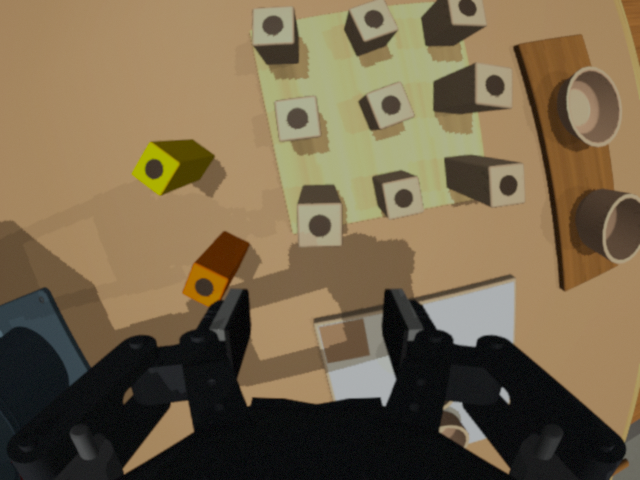

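The wrist view shows the tops of the long posts at (320,226), (508,185) and (493,87). I'll cast their top-face contours onto z = 0.120 to get centre and yaw.

```bash
cat >> h.py <<'E'
def fish(d,uv,z):
    uv=np.atleast_2d(np.asarray(uv,float)); T=d["cam_to_world"]
    a=(uv-[d["cx"],d["cy"]])/d["fx"]; th=np.linalg.norm(a,axis=1)+1e-9
    r=np.c_[a*(np.sin(th)/th)[:,None],np.cos(th)]@T[:3,:3].T
    return T[:3,3]+r*((z-T[2,3])/r[:,2])[:,None]
def faces(d,seeds,z=.120):
    g=cv2.GaussianBlur(cv2.cvtColor(d["color"],cv2.COLOR_BGR2GRAY),(3,3),0)
    for s in seeds:
        x,y=s; w=g[y-28:y+28,x-28:x+28]; t,m=cv2.threshold(w,0,255,cv2.THRESH_OTSU)
        hs=cv2.cvtColor(d["color"][y-28:y+28,x-28:x+28],cv2.COLOR_BGR2HSV); m[hs[...,1]>75]=0
        m=cv2.morphologyEx(m,cv2.MORPH_OPEN,np.ones((3,3)))
        cs=cv2.findContours(m,cv2.RETR_EXTERNAL,cv2.CHAIN_APPROX_NONE)[0]
        c=max(cs,key=cv2.contourArea)[:,0]+[x-28,y-28]
        print(s,"t",t,rect(fish(d,c,z)))
E
python3 - <<'E'
from h import *; import pickle
d=pickle.load(open("pics/w1.pkl","rb")); faces(d,[(320,226),(508,185),(493,87)])
hsv=cv2.cvtColor(d["color"],cv2.COLOR_BGR2HSV)
for p in [(302,235),(490,180),(480,90),(495,165),(460,175),(310,200),(350,225),(340,215)]: print(p,hsv[p[1],p[0]])
E
```

```text
(320, 226) t 123.0 (array([480.1,  95.5]), array([30.3, 33.7]), -17.0)
(508, 185) t 105.0 (array([626.5,  82. ]), array([29.8, 29.6]), -9.0)
(493, 87) t 103.0 (array([634.7, 156.5]), array([29.5, 29.5]), -18.4)
(302, 235) [ 20  62 173]
(490, 180) [ 18  77 153]
(480, 90) [ 22  58 172]
(495, 165) [ 17  86 116]
(460, 175) [15 90 62]
(310, 200) [17 85 78]
(350, 225) [ 17 101 174]
(340, 215) [ 20  69 167]
```

```bash
python3 -c "
from h import *; go(.4805,.0942,.095,72.5)"
```

```text
t 3.25 pos [0.4758 0.0869 0.2481] rpy [-1.7996e+02  5.0000e-02  7.2060e+01] open 0.0557 TURN [-0.04  0.05 -0.44] SHIFT [0.0084 0.0023 0.1531]
```

Emit:
step_arm --moves '[0.0084,0.0023,0,0,0,-0.4,0.35,0,0,0.02,0,0,0,0.35,0,0,0.02,0,0,0,0.35,0,0,0.02,0,0,0,0.35,0,0,0.02,0,0,0,0.35,0,0,0.02,0,0,0,0.35,0,0,0.02,0,0,0,0.35,0,0,0.02,0,0,0,0.35,0,0,0.013,0,0,0,0.35,0,0,0,0,0,0,0.35,0,0,0,0,0,0,1,0,0,0,0,0,0,1,0,0,0,0,0,0,1,0,0,0,0,0,0,1,0,0,0,0,0,0,1,0,0,0,0,0,0,1]' --force 40

```text
t: 4.85
position: [0.4819, 0.095, 0.0962]
tcp_rot: [3.14, -0.0, 1.265]
force: [-0.5, -1.6, 5.6]
opening: 0.032
gripper_force: 43.9
```

Emit:
step_arm --moves '[0,0,-0.01,0,0,0,1,0,0,-0.02,0,0,0,1,0,0,-0.02,0,0,0,1,0,0,-0.02,0,0,0,1,0,0,-0.02,0,0,0,1,0,0,-0.02,0,0,0,1,0,0,-0.02,0,0,0,1,0,0,-0.02,0,0,0,1,0,0,0,0,0,-6,1,0,0,0,0,0,-6,1,0,0,0,0,0,0,1]'

```text
t: 5.95
position: [0.4806, 0.0954, 0.2454]
tcp_rot: [-3.141, -0.0, 1.476]
force: [-0.3, 0.6, -2.4]
opening: 0.0315
gripper_force: 43.3
```

```bash
python3 -c "
from h import *; go(.4596,-.0653,.0965,84.25); print(manip.get_state()['force'])"
```

```text
t 5.95 pos [0.4806 0.0954 0.2454] rpy [-1.7995e+02 -1.0000e-02  8.4560e+01] open 0.0315 TURN [-0.05 -0.01  0.31] SHIFT [-0.1619 -0.0048  0.1489]
[-0.31637856  0.63375129 -2.36176511]
```

Emit:
step_arm --moves '[-0.02,-0.0008,0,0,0,0.3,1,-0.03,-0.0008,0,0,0,0,1,-0.03,-0.0008,0,0,0,0,1,-0.03,-0.0008,0,0,0,0,1,-0.03,-0.0008,0,0,0,0,1,-0.0219,-0.0008,0,0,0,0,1,0,0,0,0,0,0,1,0,0,0.025,0,0,0,1,0,0,0.03,0,0,0,1,0,0,0.03,0,0,0,1,0,0,0.025,0,0,0,1,0,0,0.015,0,0,0,1,0,0,0.01,0,0,0,1,0,0,0.005,0,0,0,1,0,0,0,0,0,0,1,0,0,0,0,0,0,1]'

```text
t: 7.55
position: [0.4607, -0.0655, 0.106]
tcp_rot: [3.14, 0.0, 1.469]
force: [-0.1, 0.2, -1.8]
opening: 0.0315
gripper_force: 43.3
```

```bash
python3 -c "
from h import *; go(.4596,-.0653,.0965,84.25); print(manip.get_state()['force'])"
```

```text
t 7.55 pos [ 0.4607 -0.0655  0.106 ] rpy [1.7993e+02 2.0000e-02 8.4180e+01] open 0.0315 TURN [ 0.07  0.02 -0.07] SHIFT [ 0.0001 -0.0011  0.0095]
[-0.06944123  0.17514216 -1.82479714]
```

Now I'll lower it gently in small steps and watch the force.

Emit:
step_arm --moves '[0,-0.001,0.003,0,0,0,1,0,0,0.002,0,0,0,1,0,0,0.0015,0,0,0,1,0,0,0.001,0,0,0,1,0,0,0.001,0,0,0,1,0,0,0,0,0,0,1]'

```text
t: 8.15
position: [0.459, -0.0654, 0.0967]
tcp_rot: [-3.141, -0.0, 1.469]
force: [-0.6, 0.2, -2.1]
opening: 0.0318
gripper_force: 43.3
```

Emit:
step_arm --moves '[0,0,0.0008,0,0,0,1,0,0,0,0,0,0,1]'

```text
t: 8.35
position: [0.4592, -0.0654, 0.0962]
tcp_rot: [3.141, 0.0, 1.469]
force: [-0.1, -0.9, 1.2]
opening: 0.0318
gripper_force: 43.6
```

The force changed sign, so the post is touching the shelf. I'll release and retreat.

Emit:
step_arm --moves '[0,0,0,0,0,0,0.35,0,0,0,0,0,0,0.35,0,0,0,0,0,0,0.35,0,0,0,0,0,0,0.35,0,0,-0.015,0,0,0,0.35,0,0,-0.025,0,0,0,0.35,0,0,-0.03,0,0,0,0.35,0,0,-0.03,0,0,0,0.35,0,0,-0.03,0,0,0,0.35,0,0,-0.025,0,0,0,0.35,0,0,0,0,0,0,0.35]'

```text
t: 9.45
position: [0.461, -0.0661, 0.2547]
tcp_rot: [3.134, 0.002, 1.47]
force: [-0.2, 0.4, 0.2]
opening: 0.0558
gripper_force: 0.0
```

```bash
python3 - <<'E'
from h import *; from rig import imaging
go(.6255,.081,.095,80.7)
d=imaging.get_image("top"); P=cloud(d); Z=P[...,2]
# A's placed top
k=(Z>.105)&(Z<.14)&(abs(P[...,0]-.46)<.04)&(abs(P[...,1]+.065)<.04)
q=np.argwhere(k)[:,::-1]; print(k.sum(), rect(world(d,q,.12)) if k.any() else 0, world(d,[q.mean(0)],.12).round(4))
E
```

```text
t 9.45 pos [ 0.461  -0.0661  0.2547] rpy [1.7959e+02 1.2000e-01 8.4200e+01] open 0.0558 TURN [0.42 0.11 3.5 ] SHIFT [0.1717 0.1385 0.1597]
0 0 [[nan nan nan]]<stdin>:6: RuntimeWarning: Mean of empty slice.
  ret = um.true_divide(
```

Emit:
step_arm --moves '[0,0,0,0,0,3.5,0.35,0.02,0.016,0,0,0,0,0.35,0.03,0.024,0,0,0,0,0.35,0.03,0.024,0,0,0,0,0.35,0.03,0.024,0,0,0,0,0.35,0.03,0.024,0,0,0,0,0.35,0.02,0.016,0,0,0,0,0.35,0.0117,0.0105,0,0,0,0,0.35,0,0,0,0,0,0,0.35,0,0,0,0,0,0,0.35]'

```text
t: 10.5
position: [0.6227, 0.0816, 0.2493]
tcp_rot: [-3.138, 0.001, 1.409]
force: [-0.1, -0.7, -0.2]
opening: 0.0556
gripper_force: 0.0
```

```bash
python3 - <<'E'
from h import *; from rig import imaging
go(.6255,.081,.095,80.7)
d=imaging.get_image("top"); P=cloud(d); Z=P[...,2]
for n,x,y in (("A",.46,-.065),("C",.633,.155)):
    k=(Z>.105)&(Z<.14)&(abs(P[...,0]-x)<.04)&(abs(P[...,1]-y)<.04)
    if k.any(): q=np.argwhere(k)[:,::-1]; print(n,k.sum(), rect(world(d,q,.12)), world(d,[q.mean(0)],.12).round(4))
E
```

```text
t 10.50 pos [0.6227 0.0816 0.2493] rpy [-1.7982e+02  4.0000e-02  8.0720e+01] open 0.0556 TURN [-0.18  0.04  0.02] SHIFT [-1.000e-04  2.900e-03  1.543e-01]
A 120 (array([458.8, -67.2]), array([32.2, 29. ]), -0.8) [[ 0.4588 -0.0669  0.12  ]]
C 89 (array([630.5, 155.3]), array([33.1, 26.9]), -16.9) [[0.6293 0.1573 0.12  ]]
```

A stands at (459,-67) mm, within 2 mm of the patch centre. Next is post B.

Emit:
step_arm --moves '[0,0.0027,0.01,0,0,0,0.35,0,0,0.02,0,0,0,0.35,0,0,0.02,0,0,0,0.35,0,0,0.02,0,0,0,0.35,0,0,0.02,0,0,0,0.35,0,0,0.02,0,0,0,0.35,0,0,0.02,0,0,0,0.35,0,0,0.015,0,0,0,0.35,0,0,0.008,0,0,0,0.35,0,0,0,0,0,0,0.35,0,0,0,0,0,0,1,0,0,0,0,0,0,1,0,0,0,0,0,0,1,0,0,0,0,0,0,1,0,0,0,0,0,0,1,0,0,0,0,0,0,1]' --force 40

```text
t: 12.15
position: [0.6269, 0.0811, 0.099]
tcp_rot: [3.14, 0.0, 1.408]
force: [-0.4, -0.8, 5.8]
opening: 0.0316
gripper_force: 44.0
```

Emit:
step_arm --moves '[0,0,-0.01,0,0,0,1,0,0,-0.02,0,0,0,1,0,0,-0.02,0,0,0,1,0,0,-0.02,0,0,0,1,0,0,-0.02,0,0,0,1,0,0,-0.02,0,0,0,1,0,0,-0.02,0,0,0,1,0,0,-0.02,0,0,0,1,0,0,0,0,0,-3.5,1,0,0,0,0,0,0,1,0,0,0,0,0,0,1]'

```text
t: 13.25
position: [0.6256, 0.0814, 0.2473]
tcp_rot: [-3.14, -0.0, 1.468]
force: [0.4, 0.3, -3.1]
opening: 0.0311
gripper_force: 43.3
```

```bash
python3 -c "
from h import *; go(.6288,-.1828,.0985,84.25); print(manip.get_state()['force'])"
```

```text
t 13.25 pos [0.6256 0.0814 0.2473] rpy [-1.799e+02 -1.000e-02  8.412e+01] open 0.0311 TURN [-0.1  -0.01 -0.13] SHIFT [-0.2626  0.0296  0.1488]
[ 0.39373123  0.26438765 -3.14810514]
```

Emit:
step_arm --moves '[-0.02,0.003,0,0,0,0,1,-0.03,0.003,0,0,0,0,1,-0.03,0.003,0,0,0,0,1,-0.03,0.003,0,0,0,0,1,-0.03,0.003,0,0,0,0,1,-0.03,0.003,0,0,0,0,1,-0.03,0.003,0,0,0,0,1,-0.03,0.003,0,0,0,0,1,-0.02,0.003,0,0,0,0,1,-0.0126,0.0026,0,0,0,0,1,0,0,0,0,0,0,1,0,0,0.025,0,0,0,1,0,0,0.03,0,0,0,1,0,0,0.03,0,0,0,1,0,0,0.025,0,0,0,1,0,0,0.015,0,0,0,1,0,0,0.01,0,0,0,1,0,0,0.005,0,0,0,1,0,0,0,0,0,0,1,0,0,0,0,0,0,1]'

```text
t: 15.25
position: [0.6298, -0.183, 0.1091]
tcp_rot: [3.14, 0.0, 1.47]
force: [-0.5, 0.2, -1.6]
opening: 0.0315
gripper_force: 43.2
```

```bash
python3 -c "
from h import *; go(.6288,-.1828,.0985,84.25); print(manip.get_state()['force'])"
```

```text
t 15.25 pos [ 0.6298 -0.183   0.1091] rpy [1.7991e+02 3.0000e-02 8.4210e+01] open 0.0315 TURN [ 0.09  0.03 -0.04] SHIFT [ 0.0001 -0.001   0.0106]
[-0.50841138  0.22162282 -1.64290265]
```

Emit:
step_arm --moves '[0,-0.001,0.003,0,0,0,1,0,0,0.002,0,0,0,1,0,0,0.0015,0,0,0,1,0,0,0.001,0,0,0,1,0,0,0.001,0,0,0,1,0,0,0,0,0,0,1]'

```text
t: 15.85
position: [0.628, -0.1829, 0.0993]
tcp_rot: [-3.141, -0.0, 1.469]
force: [-0.5, -0.3, -1.9]
opening: 0.0316
gripper_force: 43.2
```

Emit:
step_arm --moves '[0,0,0.0008,0,0,0,1,0,0,0,0,0,0,1]'

```text
t: 16.05
position: [0.6282, -0.183, 0.0991]
tcp_rot: [3.141, 0.0, 1.469]
force: [-1.2, 0.5, -0.2]
opening: 0.0314
gripper_force: 43.6
```

Emit:
step_arm --moves '[0,0,0.0004,0,0,0,1,0,0,0,0,0,0,1,0,0,0,0,0,0,0.35,0,0,0,0,0,0,0.35,0,0,0,0,0,0,0.35,0,0,0,0,0,0,0.35,0,0,-0.015,0,0,0,0.35,0,0,-0.025,0,0,0,0.35,0,0,-0.03,0,0,0,0.35,0,0,-0.03,0,0,0,0.35,0,0,-0.03,0,0,0,0.35,0,0,-0.025,0,0,0,0.35,0,0,0,0,0,0,0.35]'

```text
t: 17.35
position: [0.6301, -0.1838, 0.2595]
tcp_rot: [3.132, 0.003, 1.47]
force: [0.6, -0.1, 0.6]
opening: 0.0555
gripper_force: 0.0
```

```bash
python3 -c "
from h import *; go(.6325,.1555,.095,71.5)"
```

```text
t 17.35 pos [ 0.6301 -0.1838  0.2595] rpy [179.47   0.19  84.2 ] open 0.0555 TURN [ 0.55  0.13 12.7 ] SHIFT [ 0.3225 -0.1054  0.1645]
```

Emit:
step_arm --moves '[0,0,0,0,0,6.35,0.35,0,0,0,0,0,6.35,0.35,0.02,-0.0088,0,0,0,0,0.35,0.03,-0.0088,0,0,0,0,0.35,0.03,-0.0088,0,0,0,0,0.35,0.03,-0.0088,0,0,0,0,0.35,0.03,-0.0088,0,0,0,0,0.35,0.03,-0.0088,0,0,0,0,0.35,0.03,-0.0088,0,0,0,0,0.35,0.03,-0.0088,0,0,0,0,0.35,0.03,-0.0088,0,0,0,0,0.35,0.03,-0.0088,0,0,0,0,0.35,0.02,-0.0088,0,0,0,0,0.35,0.0125,-0.0086,0,0,0,0,0.35,0,0,0,0,0,0,0.35,0,0,0,0,0,0,0.35]'

```text
t: 18.95
position: [0.6301, 0.1563, 0.2533]
tcp_rot: [3.142, 0.001, 1.249]
force: [0.3, -0.3, 0.6]
opening: 0.0557
gripper_force: 0.0
```

```bash
python3 -c "
from h import *; go(.6325,.1555,.096,71.5)"
```

```text
t 18.95 pos [0.6301 0.1563 0.2533] rpy [1.800e+02 3.000e-02 7.157e+01] open 0.0557 TURN [0.   0.03 0.07] SHIFT [0.     0.0025 0.1573]
```

Emit:
step_arm --moves '[0,0.0025,0.01,0,0,0,0.35,0,0,0.02,0,0,0,0.35,0,0,0.02,0,0,0,0.35,0,0,0.02,0,0,0,0.35,0,0,0.02,0,0,0,0.35,0,0,0.02,0,0,0,0.35,0,0,0.02,0,0,0,0.35,0,0,0.017,0,0,0,0.35,0,0,0.01,0,0,0,0.35,0,0,0,0,0,0,0.35,0,0,0,0,0,0,1,0,0,0,0,0,0,1,0,0,0,0,0,0,1,0,0,0,0,0,0,1,0,0,0,0,0,0,1,0,0,0,0,0,0,1]' --force 40

```text
t: 20.55
position: [0.6335, 0.1555, 0.0973]
tcp_rot: [3.14, -0.001, 1.248]
force: [0.2, -0.9, 5.1]
opening: 0.0317
gripper_force: 40.3
```

Emit:
step_arm --moves '[0,0,-0.01,0,0,0,1,0,0,-0.02,0,0,0,1,0,0,-0.02,0,0,0,1,0,0,-0.02,0,0,0,1,0,0,-0.02,0,0,0,1,0,0,-0.02,0,0,0,1,0,0,-0.02,0,0,0,1,0,0,-0.02,0,0,0,1,0,0,0,0,0,-6.35,1,0,0,0,0,0,-6.35,1,0,0,0,0,0,0,1,0,0,0,0,0,0,1]'

```text
t: 21.75
position: [0.6325, 0.1557, 0.246]
tcp_rot: [-3.14, 0.0, 1.467]
force: [0.5, 1.1, -1.2]
opening: 0.0321
gripper_force: 40.0
```

```bash
python3 -c "
from h import *; go(.4396,-.2643,.099,84.25); print(manip.get_state()['force'])"
```

```text
t 21.75 pos [0.6325 0.1557 0.246 ] rpy [-179.94    0.     84.03] open 0.0321 TURN [-0.06  0.   -0.22] SHIFT [-0.4372 -0.1498  0.147 ]
[ 0.51550876  1.05490241 -1.23587093]
```

Emit:
step_arm --moves '[-0.02,-0.01,0,0,0,0,1,-0.03,-0.01,0,0,0,0,1,-0.03,-0.01,0,0,0,0,1,-0.03,-0.01,0,0,0,0,1,-0.03,-0.01,0,0,0,0,1,-0.03,-0.01,0,0,0,0,1,-0.03,-0.01,0,0,0,0,1,-0.03,-0.01,0,0,0,0,1,-0.03,-0.01,0,0,0,0,1,-0.03,-0.01,0,0,0,0,1,-0.03,-0.01,0,0,0,0,1,-0.03,-0.01,0,0,0,0,1,-0.03,-0.01,0,0,0,0,1,-0.03,-0.01,0,0,0,0,1,-0.0272,-0.0098,0,0,0,0,1,0,0,0,0,0,0,1,0,0,0,0,0,0,1]'

```text
t: 23.45
position: [0.4393, -0.2645, 0.2461]
tcp_rot: [-3.141, -0.001, 1.466]
force: [0.9, -0.0, -1.5]
opening: 0.0316
gripper_force: 40.2
```

Emit:
step_arm --moves '[0,0,0.025,0,0,0,1,0,0,0.03,0,0,0,1,0,0,0.03,0,0,0,1,0,0,0.02,0,0,0,1,0,0,0.015,0,0,0,1,0,0,0.01,0,0,0,1,0,0,0.005,0,0,0,1,0,0,0,0,0,0,1,0,0,0,0,0,0,1]'

```text
t: 24.35
position: [0.4401, -0.2643, 0.112]
tcp_rot: [3.141, 0.001, 1.47]
force: [0.2, 0.2, -2.6]
opening: 0.0316
gripper_force: 40.2
```

```bash
python3 -c "
from h import *; go(.4396,-.2643,.0973,84.25); print(manip.get_state()['force'])"
```

```text
t 24.35 pos [ 0.4401 -0.2643  0.112 ] rpy [1.7995e+02 4.0000e-02 8.4200e+01] open 0.0316 TURN [ 0.05  0.04 -0.05] SHIFT [-0.     -0.0005  0.0147]
[ 0.21042417  0.19021252 -2.60652141]
```

Emit:
step_arm --moves '[0,-0.0005,0.004,0,0,0,1,0,0,0.004,0,0,0,1,0,0,0.0025,0,0,0,1,0,0,0.0015,0,0,0,1,0,0,0.001,0,0,0,1,0,0,0,0,0,0,1]'

```text
t: 24.95
position: [0.4391, -0.2642, 0.0982]
tcp_rot: [-3.141, -0.0, 1.469]
force: [0.2, -1.0, -2.3]
opening: 0.0317
gripper_force: 40.2
```

Emit:
step_arm --moves '[0,0,0.0008,0,0,0,1,0,0,0,0,0,0,1]'

```text
t: 25.15
position: [0.4391, -0.2642, 0.0975]
tcp_rot: [3.142, -0.0, 1.469]
force: [-0.1, -0.1, -2.1]
opening: 0.0316
gripper_force: 40.2
```

Emit:
step_arm --moves '[0,0,0.0006,0,0,0,1,0,0,0,0,0,0,1]'

```text
t: 25.35
position: [0.4392, -0.2643, 0.0973]
tcp_rot: [3.141, 0.0, 1.47]
force: [-1.0, 0.7, 2.9]
opening: 0.0318
gripper_force: 40.8
```

Contact again. I'll release, lift and move clear to the right to check.

Emit:
step_arm --moves '[0,0,0,0,0,0,0.35,0,0,0,0,0,0,0.35,0,0,0,0,0,0,0.35,0,0,0,0,0,0,0.35,0,0,-0.015,0,0,0,0.35,0,0,-0.025,0,0,0,0.35,0,0,-0.03,0,0,0,0.35,0,0,-0.03,0,0,0,0.35,0,0,-0.03,0,0,0,0.35,0,0,-0.03,0,0,0,0.35,-0.03,-0.02,0,0,0,0,0.35,-0.03,-0.03,0,0,0,0,0.35,-0.03,-0.03,0,0,0,0,0.35,-0.03,-0.03,0,0,0,0,0.35,-0.03,-0.03,0,0,0,0,0.35,-0.03,-0.03,0,0,0,0,0.35,-0.03,-0.03,0,0,0,0,0.35,-0.02,-0.02,0,0,0,0,0.35,0,0,0,0,0,0,0.35,0,0,0,0,0,0,0.35]'

```text
t: 27.35
position: [0.1966, -0.4707, 0.2566]
tcp_rot: [3.141, -0.001, 1.468]
force: [0.3, 0.6, 0.1]
opening: 0.0557
gripper_force: 0.0
```

```bash
python3 - <<'E'
from h import *; from rig import imaging; import pickle
d=imaging.get_image("top"); P=cloud(d); Z=P[...,2]
print(manip.get_state()["position"],manip.get_state()["force"])
for n,x,y in (("1",.4596,-.0653),("2",.4396,-.2643),("3",.6288,-.1828)):
    k=(Z>.105)&(Z<.14)&(abs(P[...,0]-x)<.04)&(abs(P[...,1]-y)<.04)
    if k.any(): q=np.argwhere(k)[:,::-1]; print(n,k.sum(),"z",np.median(Z[k]).round(3), rect(world(d,q,.12)), world(d,[q.mean(0)],.12).round(4),"target",x,y)
# other posts before/after
o=pickle.load(open("pics/top.pkl","rb")); Zo=cloud(o)[...,2]
for im in (Zo,Z):
    m=(im>.055).astype(np.uint8); m[:215]=0; m[295:]=0; m[:,:235]=0; m[:,325:]=0
    n,l,st,c=cv2.connectedComponentsWithStats(m); print([tuple(c[i].round(1)) for i in range(1,n) if st[i,4]>15])
a=d["color"][140:330,230:530]; cv2.imwrite("pics/f.png",cv2.resize(a,None,fx=2.6,fy=2.6,interpolation=cv2.INTER_CUBIC))
cv2.imwrite("pics/fs.png",imaging.get_image("scene")["color"])
E
```

```text
[ 0.19727134 -0.47027239  0.25669478] [ 1.56127534  0.7246572  -0.0413929 ]
1 120 z 0.12 (array([458.8, -67.2]), array([32.1, 29. ]), -0.8) [[ 0.4589 -0.0667  0.12  ]] target 0.4596 -0.0653
2 130 z 0.12 (array([ 439.3, -262.9]), array([34.5, 31.6]), -7.1) [[ 0.4395 -0.2633  0.12  ]] target 0.4396 -0.2643
3 129 z 0.12 (array([ 625.9, -182.4]), array([32.4, 32.8]), -1.5) [[ 0.6262 -0.1829  0.12  ]] target 0.6288 -0.1828
[(np.float64(254.1), np.float64(228.0)), (np.float64(275.5), np.float64(230.8)), (np.float64(300.0), np.float64(233.3)), (np.float64(251.3), np.float64(252.4)), (np.float64(275.0), np.float64(255.0)), (np.float64(299.8), np.float64(258.2)), (np.float64(246.6), np.float64(278.0)), (np.float64(271.4), np.float64(279.3)), (np.float64(296.3), np.float64(281.4))]
[(np.float64(254.0), np.float64(228.0)), (np.float64(251.2), np.float64(252.4)), (np.float64(275.0), np.float64(255.0)), (np.float64(299.8), np.float64(258.1)), (np.float64(246.4), np.float64(277.9)), (np.float64(271.3), np.float64(279.3))]
```

View pics/f.png

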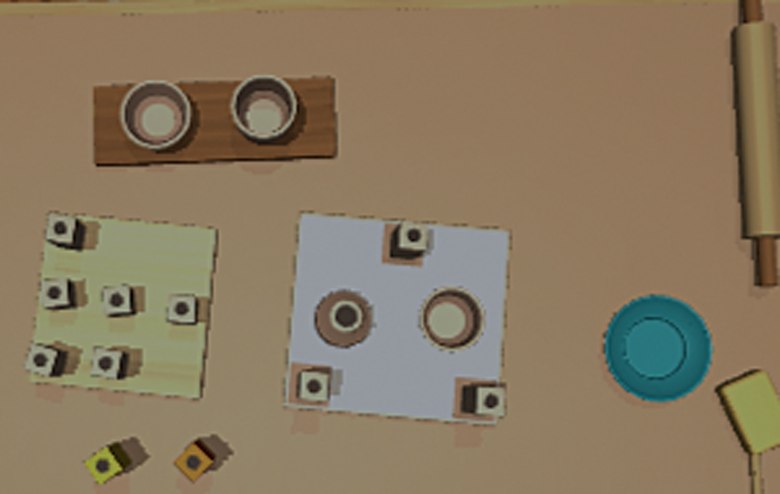

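View pics/fs.png

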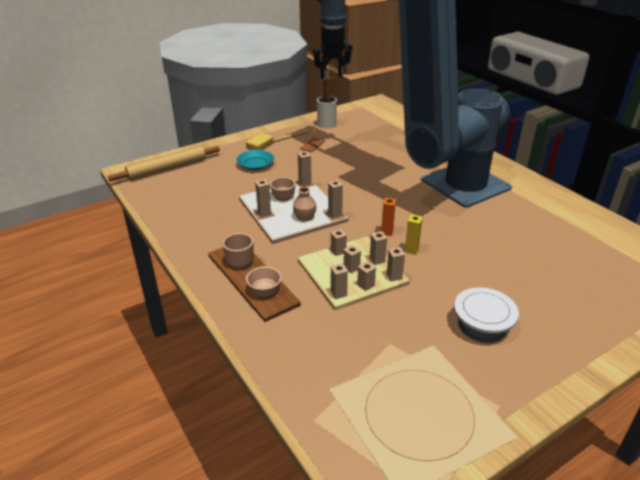

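The final views show the three long posts upright on the patches, at crop pixels (314,385), (490,400) and (413,238). All are within 3 mm of their patch centres, and the other six posts, the pots and the dish are where they were. The gripper is clear, so I'm handing the job in.

```bash
python3 -c "
from rig import sign_off; print(sign_off())"
```

```text
the job is handed in; nothing more can be done
None
```

The job is handed in: the three long (105 mm) posts stand upright on the three bare patches, each measured within 3 mm of its patch centre, and the other six posts, the pots and the dish are where they were.

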